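# Press nested lids on a tea caddy, then lift the cap alone and hold it

## Robot

A 6-joint arm with a two-finger parallel gripper is mounted at the origin on a cart in front of the work surface, level with it; the furniture and walls round the work are solid. World frame = base frame: x ahead of the robot, y to its left, z up, the work surface at z = 0. Lengths are in m, angles in rad, forces in N, time in s.
With the tool pointing down it reaches from about 0.275 to 0.825 m from the base axis. Payload 5.2 kg.
Tool frame: the origin (TCP) lies at the very end of the fingers, on their centre line; the grasp point (between the pads) lies 19 mm behind it; y points along the fingers, x is the direction in which the jaws open and shut, and the axes are right-handed (so a half turn about y gives the same grasp; the last joint's range is limited). The gripper opens to 93 mm and grips with 3 to 60 N. Pads are 15 mm wide; open, the fingers measure 128 mm over their backs; the gripper's body (75 mm by 188 mm) begins 65 mm behind the grasp point.
Start: joints at [1.075, 0.259, 1.535, -0, 1.348, -0.203], TCP at [0.159, 0.527, 0.219] pointing down, gripper open.
Joint ranges: [-3.14, 3.14], [-0.91, 2.08], [0.19, 2.58], [-1.22, 4.36], [0.22, 2.71], [-3.12, 3.12]. Speed limits (rad/s): [2.57, 2.57, 3.14, 3.14, 3.14, 3.14].

## Interface

Orientations are given as a 3x3 rotation matrix whose columns are the frame's x, y, z axes.
In Python, from cell import ctrl gives the robot as it stands.
- The arm moves only by the tool apply_moves, never from a script. Its argument "rows" is a list of rows, each an object of numbers: "tx", "ty", "tz": the shift along the world's x, y, z in cm; "yaw": the turn about the world's z in rad. In form: [{"tx": .., "ty": .., "tz": .., "yaw": ..}, ...]. A call has exactly 5 rows; each row is the pose to reach, as a shift and turn from the pose measured when the call began; what a row does not reach only later rows make up. A row lasts 1/10 s, in which the tool goes at most 50 mm and 8.59 degrees, less where a joint would pass 70% of its speed; a pose out of reach is approached as far as the arm can. A call with a gripper value outside its range is refused whole. "hand" is the opening, from 0 (shut) to 1 (fully open), set as the call begins (left out, the last holds). The fingers move at their own pace and stop on an object; "grip_force" is the grip in N (left out, the last holds). Time passes only in rows, so rows that repeat a pose let the fingers close, or fill a call up. It gives the time, the measured TCP pose, the force and the opening at its end, in the units of the state.
- ctrl.get_state(): the state, without advancing time (a new reading comes with each control period).
- ctrl.snapshot(name): name is "scene" or "top" or "wrist"; returns a dict with "color" (384x512x3 uint8, red, green, blue), "z_map" (384x512 float32, m along the optical axis (not along the pixel's ray), 0 where there is no reading), "fx", "fy", "cx", "cy" (pixels), "D" ([k1, k2, p1, p2, k3] as OpenCV has them; the pictures are not rectified), "position" and "orientation" of the camera in the world; the wrist camera has in their place "hand_eye" (4x4, takes a point from camera to tool coordinates, whose origin is the TCP and whose axes are the tool frame's). Camera axes: x right, y up, looking along -z (the intrinsics and any distortion apply to the point x, -y, -z); pixel columns grow to the right and rows downward; lengths in m; the calibration is good to about 2 mm. A picture is of the moment at which its call begins: read the wrist's pose just before it.
- ctrl.hand_in(): hands the job in, once; it reports no verdict.
Trained networks look in a picture, given as the dict that the camera call returned (one of the last four; its "shot" number tells which), for a name from the list of things; names that differ only in an ending like _2 or _b are one class to them, and where a whole thing is asked for, a point or a joint stands for the part that bears it (a point fixed in the world has none). Each returns a list of dicts, best first, with "score" (0 to 1); they miss things now and then, are a little off and sometimes report something else, mostly with a low value. They report only what shows in the picture. A call takes as long as a camera call.
- ctrl.recognise(picture, name): "extent" ([centre column, centre row, width, height] in pixels, round what is visible of it).
- ctrl.regions_of(picture, name): "mask" (384x512 bool, what is visible of it) and "extent" ([centre column, centre row, width, height] in pixels, round what is visible of it).
The state is a dict: "time_s": time; "joint_positions": joint angles; "qvel": joint speeds; "effort": joint torques, N m; "tcp_pos": TCP position; "tcp_rot": TCP orientation; "wrist_force": force on the tool from outside, world axes, zero at the start; "wrist_torque": the same for the moment, N m; "opening": finger opening in m.
Only numpy, scipy, OpenCV 4.12 (cv2) and the standard library are available. Lean on these libraries where they do the work, as an engineer would, in place of code of your own. Each camera call takes 0.05 s, during which the arm holds its last target. There are 200 camera calls.

## Task

The square green tea caddy has just been refilled and is to be sealed. Push it along the tray into the tray's far left corner so that it stands square with two sides against the rim, then pick up its two lids nested as they are (the inner lid is clipped inside the green cap, which has a wooden knob) and press them down on the caddy until the inner lid is fully home. Lift the cap off alone, leaving the inner lid seated so that the seal can be seen and the caddy in its corner, and finish while still holding the cap level in the air a little way above the caddy; leave the mug, the spoon and the tea box where they are.

Things in the scene. Friction and masses are not known exactly. Their poses are not given: they have to be found in the camera images.
- tray: Wooden tea tray, fixed, 162 x 322 mm. Origin under its centre, x to the far side, y to the left. Floor 8 mm above the worktop; rim 11 mm thick on all sides, top 24 mm above the worktop; inside 140 (x) x 300 mm (y). In its far left corner the caddy's origin is at x = +27.5 mm, y = +107.5 mm of the tray, sides parallel.
- tin: Square green tea caddy, open, loose, 0.7 kg, on the tray: body 85 x 85 mm, 80 mm high, then a steel neck 74 mm square outside, 69 mm inside, rim 96 mm above the underside. Origin: centre of the underside, z up, x and y square to its sides. A sprung seal in the mouth grips the inner lid: pressing it in takes about 10 N and it snaps down the last few mm; pulling it out takes as much.
- cap: Green cap, loose, 0.16 kg, on the worktop right of the tray, inner lid clipped inside: 85 mm square, 34 mm high, inside 80 mm. Origin: centre of its lower edge. Wooden bar knob on top, 32 mm along the cap's x, 14 mm along y, 34 to 54 mm above the origin. Pressed home, origin 81 mm above the caddy's, sides parallel. The clip lets go of a seated inner lid at about 3 N.
- inner_lid: Aluminium inner lid, loose, 0.05 kg, hidden in the cap at first: flange 74 mm square, 3 mm thick; plug below it 62 mm square, 12 mm deep with a black bead; black knob 18 mm wide, 16 mm high. Origin: centre of the flange's underside; 14.5 mm above the cap's origin while nested, 96 mm above the caddy's when fully home (flange on the rim).
- tea_mug: White mug with a dark band, 107 mm high, to the right; leave it alone. Origin at the centre of its underside.
- teaspoon: Teaspoon, 137 mm long, 13 mm high, lying in the right end of the tray; leave it alone. Origin at the centre of its underside.
- tea_box: Tea carton, 65 x 141 x 98 mm, left of the tray; leave it alone. Origin at the centre of its underside.

How it is judged:
On the way, in this order (a step that is already met when the one before it is completed fails the run):
1. the caddy, still open, stands square in the tray's far left corner, within 4 mm of both rims (x of tin in the frame of tray above 0.0235 m and y of tin in the frame of tray above 0.1035 m and angle between the x axis of tin and the x axis of tray, either way round below 0.06 rad and angle between tin's own z axis and vertical below 0.05 rad and distance between inner_lid and tin above 0.12 m), for 0.2 s.
2. the nested lids are on the caddy, the inner lid fully home under the cap (z of inner_lid in the frame of tin between 0.094 and 0.0975 m and horizontal distance between inner_lid and tin below 0.005 m and z of cap in the frame of tin below 0.084 m and horizontal distance between cap and tin below 0.006 m and angle between tin's own z axis and vertical below 0.05 rad), for 0.2 s.
At the end, for the whole second after the job is handed in: Inner lid home in the caddy (flange within 1.5 mm of the rim, centred within 5 mm); caddy upright, square (4 deg) and within 5 mm of both rims of the tray's far left corner; the gripper alone holds the cap still, level within 20 deg, 24 mm or more above the caddy's rim, within 100 mm sideways (z of inner_lid in the frame of tin between 0.094 and 0.0975 m and horizontal distance between inner_lid and tin below 0.005 m and angle between each of inner_lid, tin's own z axis and vertical below 0.05 rad and x of tin in the frame of tray above 0.0225 m and y of tin in the frame of tray above 0.1025 m and angle between the x axis of tin and the x axis of tray, either way round below 0.07 rad and z of cap in the frame of tin above 0.12 m and horizontal distance between cap and tin below 0.1 m and angle between cap's own z axis and vertical below 0.35 rad and linear speed of cap below 0.03 m/s and linear speed of tin below 0.02 m/s and contact force between the fingers and cap above 1 N and contact force between each of cap, the arm and tin below 0.2 N and contact force between cap and inner_lid below 0.2 N); the arm keeps its last pose, push and grip.
It fails at once if the mug, the teaspoon or the tea box is moved by more than 30 mm (distance of any of tea_mug, teaspoon, tea_box from where it was at the start of the episode above 0.03 m).
It fails at once if the caddy is tipped by more than 20 degrees (angle between tin's own z axis and vertical above 0.35 rad).
It also fails if it takes over 67 s, if anything falls off the work surface, if the arm or the gripper's body presses on something with over 40 N, if the wrist force passes 120 N, or if a joint passes its speed limit or range.

## Working session

There is one attempt and no reset: what is moved stays moved. The work goes in short steps, Python scripts to look and compute and a tool call to move; the robot and the scene stay as the last step left them, time stands still between calls to the robot, and variables do not carry over. Pictures are saved under pics/ and viewed, on a budget of 10 in all, crops included, one or two more only if the job needs it, and the job is handed in when it is done.

Besides the shell and the picture viewer there is one more tool, called after "Emit:" as name([rows], argument=value, ...), one row to a line, values as JSON. apply_moves: Moves the arm, as the interface text tells. Its arguments: {"type":"object","properties":{"rows":{"type":"array"},"hand":{"type":"number"},"grip_force":{"type":"number"}},"required":["rows"]}

```bash
mkdir -p pics; cat > h.py <<'E'
import numpy as np, cv2, sys
from cell import ctrl
def K(s): return np.array([[s['fx'],0,s['cx']],[0,s['fy'],s['cy']],[0,0,1]])
def pose(s,st=None):
    if 'hand_eye' in s:
        H=np.array(s['hand_eye']);T=np.eye(4);T[:3,:3]=st['tcp_rot'];T[:3,3]=st['tcp_pos'];return T@H
    T=np.eye(4);T[:3,:3]=np.array(s['orientation']);T[:3,3]=s['position'];return T
def cloud(s,st=None):
    """384x512x3 world points, nan if none"""
    v,u=np.mgrid[:384,:512].astype(float)
    p=cv2.undistortPoints(np.stack([u,v],-1).reshape(-1,1,2),K(s),np.array(s['D'],float)).reshape(384,512,2)
    z=np.where(s['z_map']>0,s['z_map'],np.nan)
    c=np.stack([p[...,0]*z,-p[...,1]*z,-z],-1)
    T=pose(s,st);return c@T[:3,:3].T+T[:3,3]
def save(s,n): cv2.imwrite('pics/'+n,s['color'][...,::-1])
def rect(P,lo,hi):
    q=P[(P[:,2]>lo)&(P[:,2]<hi)]
    r=cv2.minAreaRect((q[:,:2]*1000).astype(np.float32));return r,len(q)
E
cat > a.py <<'E'
from h import *
st=ctrl.get_state(); print({k:np.round(v,3).tolist() for k,v in st.items()})
pics=[]
for n in ['top','scene']:
    s=ctrl.snapshot(n); save(s,n+'0.png'); C=cloud(s); pics.append(s['color'])
    np.save(n+'0.npy',C); print(n,np.round(s['position'],3))
    for o in ['tray','tin','cap','tea_mug','teaspoon','tea_box']:
        for r in ctrl.regions_of(s,o)[:1]:
            P=C[r['mask']];P=P[~np.isnan(P[:,0])]
            print(o,round(r['score'],2),np.round(r['extent']).astype(int),len(P),np.round(np.percentile(P,[2,50,98],axis=0),3).tolist())
            np.save(f'{n}_{o}.npy',P)
cv2.imwrite('pics/both.png',cv2.resize(np.vstack(pics)[...,::-1],None,fx=.78,fy=.78))
E
python3 a.py
```

```text
{'time_s': 0.0, 'joint_positions': [1.075, 0.259, 1.536, -0.0, 1.348, -0.203], 'qvel': [-0.001, -0.001, -0.001, -0.0, -0.001, 0.0], 'effort': [-0.001, -43.731, -28.401, 0.072, 0.041, -0.0], 'tcp_pos': [0.158, 0.526, 0.218], 'tcp_rot': [[0.289, -0.001, -0.957], [0.957, -0.002, 0.289], [-0.002, -1.0, 0.0]], 'wrist_force': [0.824, -0.537, -0.333], 'wrist_torque': [0.009, 0.032, -0.019], 'opening': 0.093}
top [0.377 0.023 1.398]
tray 0.88 [229 201 116  55] 5041 [[0.411, -0.062, -0.001], [0.494, 0.073, 0.007], [0.569, 0.252, 0.026]]
tin 0.86 [205 204  33  34] 990 [[0.433, 0.115, 0.006], [0.479, 0.162, 0.065], [0.516, 0.199, 0.105]]
cap 0.8 [339 191  32  34] 896 [[0.464, -0.275, -0.0], [0.507, -0.228, 0.033], [0.553, -0.186, 0.053]]
tea_mug 0.66 [407 166  42  39] 1065 [[0.52, -0.461, -0.0], [0.591, -0.429, 0.055], [0.631, -0.378, 0.107]]
teaspoon 0.62 [264 198  27  39] 221 [[0.428, -0.041, 0.004], [0.471, -0.014, 0.012], [0.543, 0.023, 0.02]]
tea_box 0.69 [110 184  60  38] 1369 [[0.489, 0.376, -0.0], [0.533, 0.439, 0.074], [0.584, 0.508, 0.095]]
scene [-0.157 -0.846  0.502]
tray 0.83 [227 199 101  47] 2165 [[0.409, -0.069, 0.001], [0.482, 0.037, 0.009], [0.567, 0.244, 0.024]]
tin 0.92 [211 176  35  38] 1262 [[0.433, 0.111, 0.011], [0.46, 0.121, 0.065], [0.516, 0.194, 0.103]]
cap 0.77 [308 228  45  33] 1039 [[0.461, -0.282, 0.002], [0.495, -0.252, 0.032], [0.546, -0.192, 0.052]]
tea_mug 0.68 [395 233  55  57] 2098 [[0.516, -0.465, 0.003], [0.564, -0.43, 0.075], [0.634, -0.382, 0.105]]
tea_box 0.8 [180 153  42  30] 949 [[0.49, 0.373, 0.004], [0.524, 0.427, 0.056], [0.585, 0.505, 0.094]]
```

View pics/both.png

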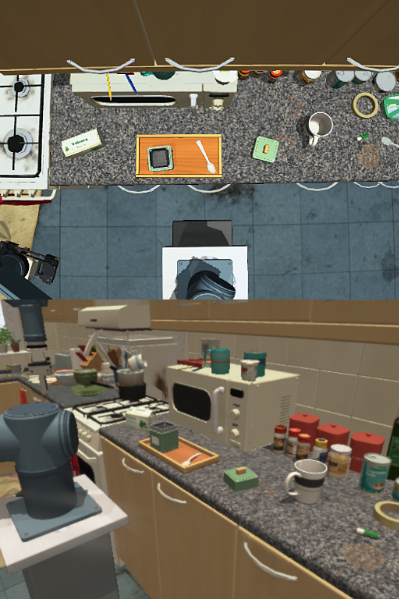

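The top view shows the caddy in the left part of the tray, the spoon at its right end, the cap right of the tray, and a microwave behind. Next I fit the poses.

```bash
cat > b.py <<'E'
from h import *
for n in ['top','scene']:
    for o,lo,hi in [('tray',.017,.03),('tin',.075,.094),('tin',.097,.115),('cap',.028,.040),('cap',.046,.06),('cap',.02,.06),('teaspoon',.0,.03),('tea_box',.08,.11)]:
        try: P=np.load(f'{n}_{o}.npy'); print(n,o,lo,np.round(np.array(sum([list(x) if hasattr(x,'__len__') else [x] for x in rect(P,lo,hi)[0]],[])),1),rect(P,lo,hi)[1])
        except Exception as e: print(n,o,'-')
C=np.load('top0.npy').reshape(-1,3);C=C[~np.isnan(C[:,0])]
m=(C[:,2]>.15)&(C[:,0]>.4)&(abs(C[:,1])<.6)
for y in np.arange(-.5,.6,.1):
    q=C[m&(abs(C[:,1]-y)<.05)]; 
    if len(q): i=q[:,0].argmin();print(round(y,1),np.round(q[i],3))
E
python3 b.py
python3 - <<'E'
import cv2
a=cv2.imread('pics/top0.png')[150:250,80:440]
cv2.imwrite('pics/topc.png',cv2.resize(a,None,fx=2.2,fy=2.2,interpolation=cv2.INTER_CUBIC))
E
```

```text
top tray 0.017 [490.4  94.  323.  159.2  89.5] 1116
top tin 0.075 [476.  157.7  85.9  86.1   4.9] 237
top tin 0.097 [476.  157.7  74.6  74.5   5.1] 209
top cap 0.028 [ 508.5 -230.9   83.8   85.5   74. ] 727
top cap 0.046 [ 509.5 -230.1   14.1   31.5   73.1] 53
top cap 0.02 [ 508.8 -231.    83.8   86.    74. ] 836
top teaspoon 0.0 [484.6  -5.7 132.8  26.3  28.7] 221
top tea_box 0.08 [538.4 448.8  39.  133.9  19.4] 475
scene tray 0.017 [491.5  91.1 324.  164.8  89.4] 626
scene tin 0.075 [476.2 154.4  84.9  85.7   4. ] 321
scene tin 0.097 [477.5 156.1  78.7  79.9   6.7] 156
scene cap 0.028 [ 509.9 -232.8   89.9   87.8   73.1] 530
scene cap 0.046 [ 509.3 -234.7   15.4   32.5   75.5] 58
scene cap 0.02 [ 509.9 -232.8   89.9   87.8   73.1] 739
scene teaspoon -
scene tea_box 0.08 [512.3 347.  331.4  85.2  78.1] 183
-0.5 [ 0.651 -0.451  0.54 ]
-0.4 [ 0.649 -0.437  0.547]
-0.3 [ 0.675 -0.348  0.541]
-0.2 [ 0.68  -0.151  0.454]
-0.1 [ 0.644 -0.051  0.155]
-0.0 [0.624 0.038 0.174]
0.1 [0.652 0.053 0.541]
0.2 [0.649 0.247 0.541]
0.3 [0.642 0.29  0.284]
0.4 [0.67  0.386 0.175]
0.5 [0.679 0.539 0.449]
```

View pics/topc.png

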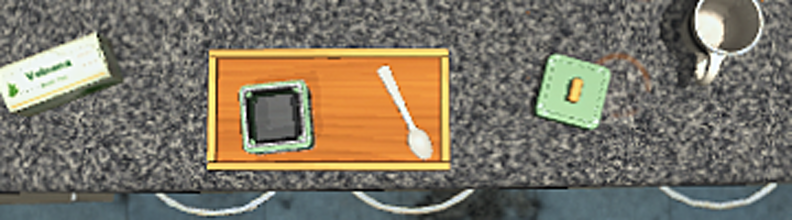

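The networks agree with the picture: tray centre (0.491, 0.093), caddy (0.476, 0.157) turned about 5°, knob at (0.509, -0.230) with its long axis at about -17°. Target for the caddy is about (0.518, 0.201). I'll push toward +y first, then +x, with two slightly opened fingertips.

Emit:
apply_moves([
  {"tx":3,"ty":-4,"tz":0,"yaw":-0.14},
  {"tx":6,"ty":-8,"tz":0,"yaw":-0.28},
  {"tx":9,"ty":-12,"tz":0,"yaw":-0.42},
  {"tx":12,"ty":-16,"tz":0,"yaw":-0.56},
  {"tx":15,"ty":-20,"tz":0,"yaw":-0.7},
], hand=0.4, grip_force=20)

```text
time_s: 1.2
tcp_pos: [0.3095, 0.3251, 0.2189]
tcp_rot: [[0.84, 0.001, -0.542], [0.542, 0.0, 0.84], [0.001, -1.0, -0.0]]
wrist_force: [1.2, 0.6, 0.4]
opening: 0.0577
```

Emit:
apply_moves([
  {"tx":3,"ty":-4,"tz":0,"yaw":-0.14},
  {"tx":6,"ty":-8,"tz":0,"yaw":-0.28},
  {"tx":9,"ty":-12,"tz":0,"yaw":-0.42},
  {"tx":12,"ty":-16,"tz":0,"yaw":-0.56},
  {"tx":15,"ty":-20,"tz":0,"yaw":-0.573},
])

```text
time_s: 1.7
tcp_pos: [0.4595, 0.1245, 0.2193]
tcp_rot: [[1.0, 0.002, 0.005], [-0.005, 0.0, 1.0], [0.002, -1.0, 0.0]]
wrist_force: [0.6, 1.3, 0.6]
opening: 0.0375
```

Emit:
apply_moves([
  {"tx":1,"ty":-4,"tz":-2,"yaw":0},
  {"tx":1.5,"ty":-4.1,"tz":-6,"yaw":0},
  {"tx":1.5,"ty":-4.1,"tz":-10,"yaw":0},
  {"tx":1.5,"ty":-4.1,"tz":-14,"yaw":0},
  {"tx":1.5,"ty":-4.1,"tz":-17,"yaw":0},
])

```text
time_s: 2.2
tcp_pos: [0.4736, 0.0832, 0.0472]
tcp_rot: [[1.0, 0.0, 0.005], [-0.005, 0.0, 1.0], [0.0, -1.0, 0.0]]
wrist_force: [-0.3, 0.6, 0.1]
opening: 0.0372
```

Emit:
apply_moves([
  {"tx":0,"ty":1.5,"tz":0,"yaw":0},
  {"tx":0,"ty":2.5,"tz":0,"yaw":0},
  {"tx":0,"ty":3.3,"tz":0,"yaw":0},
  {"tx":0,"ty":4.1,"tz":0,"yaw":0},
  {"tx":0,"ty":4.9,"tz":0,"yaw":0},
])

```text
time_s: 2.7
tcp_pos: [0.4743, 0.1327, 0.048]
tcp_rot: [[1.0, 0.002, 0.005], [-0.005, -0.0, 1.0], [0.002, -1.0, -0.0]]
wrist_force: [-0.6, -3.3, -2.9]
opening: 0.0375
```

Emit:
apply_moves([
  {"tx":0,"ty":0.5,"tz":0,"yaw":0},
  {"tx":0,"ty":0.9,"tz":0,"yaw":0},
  {"tx":0,"ty":1.2,"tz":0,"yaw":0},
  {"tx":0,"ty":1.4,"tz":0,"yaw":0},
  {"tx":0,"ty":1.6,"tz":0,"yaw":0},
])

```text
time_s: 3.2
tcp_pos: [0.475, 0.1484, 0.0485]
tcp_rot: [[1.0, 0.004, 0.005], [-0.005, -0.001, 1.0], [0.004, -1.0, -0.001]]
wrist_force: [0.1, -5.9, 1.7]
opening: 0.0374
```

Emit:
apply_moves([
  {"tx":0,"ty":0.1,"tz":0,"yaw":0},
  {"tx":0,"ty":0.2,"tz":0,"yaw":0},
  {"tx":0,"ty":0.3,"tz":0,"yaw":0},
  {"tx":0,"ty":0.4,"tz":0,"yaw":0},
  {"tx":0,"ty":0.4,"tz":0,"yaw":0},
])

```text
time_s: 3.7
tcp_pos: [0.4751, 0.1499, 0.049]
tcp_rot: [[1.0, 0.003, 0.005], [-0.005, -0.005, 1.0], [0.003, -1.0, -0.005]]
wrist_force: [-1.7, -15.4, 5.1]
opening: 0.0369
```

Emit:
apply_moves([
  {"tx":0,"ty":-2,"tz":1,"yaw":0},
  {"tx":-1,"ty":-3,"tz":6,"yaw":0.14},
  {"tx":-4,"ty":-1,"tz":9,"yaw":0.28},
  {"tx":-7,"ty":1,"tz":9,"yaw":0.42},
  {"tx":-8.3,"ty":4,"tz":9,"yaw":0.56},
])

```text
time_s: 4.2
tcp_pos: [0.3905, 0.1905, 0.1403]
tcp_rot: [[0.848, 0.007, -0.53], [0.53, -0.001, 0.848], [0.006, -1.0, -0.004]]
wrist_force: [0.3, -0.1, -0.2]
opening: 0.037
```

Emit:
apply_moves([
  {"tx":0,"ty":1,"tz":0,"yaw":0.14},
  {"tx":0,"ty":1,"tz":0,"yaw":0.28},
  {"tx":0,"ty":1,"tz":0,"yaw":0.42},
  {"tx":0,"ty":1,"tz":0,"yaw":0.56},
  {"tx":0,"ty":1,"tz":0,"yaw":0.7},
])

```text
time_s: 4.7
tcp_pos: [0.3905, 0.2014, 0.1405]
tcp_rot: [[0.301, 0.006, -0.954], [0.954, 0.006, 0.301], [0.007, -1.0, -0.004]]
wrist_force: [-0.1, 0.1, -0.2]
opening: 0.0372
```

Emit:
apply_moves([
  {"tx":0,"ty":0,"tz":-3,"yaw":0.14},
  {"tx":0,"ty":0,"tz":-6,"yaw":0.28},
  {"tx":0,"ty":0,"tz":-9.3,"yaw":0.305},
  {"tx":1.5,"ty":0,"tz":-9.3,"yaw":0.305},
  {"tx":2.5,"ty":0,"tz":-9.3,"yaw":0.305},
])

```text
time_s: 5.2
tcp_pos: [0.4157, 0.2019, 0.0468]
tcp_rot: [[0.001, 0.003, -1.0], [1.0, 0.008, 0.001], [0.008, -1.0, -0.003]]
wrist_force: [0.9, 0.4, -0.5]
opening: 0.0373
```

Emit:
apply_moves([
  {"tx":0.8,"ty":0,"tz":0,"yaw":0},
  {"tx":1.6,"ty":0,"tz":0,"yaw":0},
  {"tx":2.4,"ty":0,"tz":0,"yaw":0},
  {"tx":3.2,"ty":0,"tz":0,"yaw":0},
  {"tx":4.0,"ty":0,"tz":0,"yaw":0},
])

```text
time_s: 5.7
tcp_pos: [0.4537, 0.2019, 0.0471]
tcp_rot: [[0.001, -0.001, -1.0], [1.0, 0.008, 0.001], [0.008, -1.0, 0.001]]
wrist_force: [-8.2, -0.4, 4.3]
opening: 0.0369
```

Emit:
apply_moves([
  {"tx":0.5,"ty":0,"tz":0,"yaw":0},
  {"tx":0.9,"ty":0,"tz":0,"yaw":0},
  {"tx":1.2,"ty":0,"tz":0,"yaw":0},
  {"tx":1.4,"ty":0,"tz":0,"yaw":0},
  {"tx":1.6,"ty":0,"tz":0,"yaw":0},
])

```text
time_s: 6.2
tcp_pos: [0.4678, 0.2018, 0.0471]
tcp_rot: [[0.001, -0.005, -1.0], [1.0, 0.008, 0.001], [0.007, -1.0, 0.005]]
wrist_force: [-13.6, 0.2, 11.7]
opening: 0.0374
```

Emit:
apply_moves([
  {"tx":0.1,"ty":0,"tz":0,"yaw":0},
  {"tx":0.2,"ty":0,"tz":0,"yaw":0},
  {"tx":0.3,"ty":0,"tz":0,"yaw":0},
  {"tx":0.3,"ty":0,"tz":0,"yaw":0},
  {"tx":0.3,"ty":0,"tz":0,"yaw":0},
])

```text
time_s: 6.7
tcp_pos: [0.4676, 0.2018, 0.0471]
tcp_rot: [[0.001, -0.011, -1.0], [1.0, 0.007, 0.001], [0.007, -1.0, 0.011]]
wrist_force: [-11.4, -0.9, 7.2]
opening: 0.0375
```

Emit:
apply_moves([
  {"tx":-2,"ty":0,"tz":0,"yaw":0},
  {"tx":-4,"ty":0,"tz":2,"yaw":0},
  {"tx":-4,"ty":0,"tz":7,"yaw":0},
  {"tx":-4,"ty":-3,"tz":11,"yaw":-0.1},
  {"tx":-4,"ty":-8,"tz":14,"yaw":-0.2},
], hand=0.6)

```text
time_s: 7.2
tcp_pos: [0.4298, 0.1296, 0.1867]
tcp_rot: [[0.2, -0.002, -0.98], [0.98, 0.01, 0.2], [0.009, -1.0, 0.004]]
wrist_force: [1.1, -0.6, -0.4]
opening: 0.0555
```

Emit:
apply_moves([
  {"tx":1,"ty":-5,"tz":1,"yaw":-0.1},
  {"tx":2,"ty":-10,"tz":1,"yaw":-0.1},
  {"tx":3,"ty":-15,"tz":1,"yaw":-0.1},
  {"tx":4,"ty":-20,"tz":1,"yaw":-0.1},
  {"tx":5,"ty":-24.5,"tz":1,"yaw":-0.1},
])

```text
time_s: 7.7
tcp_pos: [0.4804, -0.1164, 0.1979]
tcp_rot: [[0.297, 0.002, -0.955], [0.955, 0.009, 0.297], [0.009, -1.0, 0.0]]
wrist_force: [0.5, 0.5, 0.3]
opening: 0.056
```

```bash
cat > c.py <<'E'
from h import *
def flat(r): return np.round(np.array(sum([list(x) if hasattr(x,'__len__') else [x] for x in r[0]],[])),1),r[1]
s=ctrl.snapshot('top'); save(s,'top1.png'); C=cloud(s)
for o,bs in [('tin',[(.075,.094),(.097,.115)]),('tray',[(.017,.03)])]:
    r=ctrl.regions_of(s,o)[0];P=C[r['mask']];P=P[~np.isnan(P[:,0])]
    for b in bs: print(o,round(r['score'],2),*flat(rect(P,*b)))
st=ctrl.get_state();s=ctrl.snapshot('wrist');save(s,'w1.png');C=cloud(s,st)
print(np.round(st['tcp_pos'],4),np.round(st['tcp_rot'],3).tolist())
for r in ctrl.regions_of(s,'cap')[:1]:
    P=C[r['mask']];P=P[~np.isnan(P[:,0])];print(r['score'],len(P),np.percentile(P[:,2],[2,50,98]))
    for b in [(.028,.040),(.046,.062)]: print(*flat(rect(P,*b)))
a=s['color'];t=cv2.imread('pics/top1.png')[...,::-1][150:250,160:288]
cv2.imwrite('pics/m1.png',np.hstack([a,cv2.resize(t,(288,225),interpolation=cv2.INTER_CUBIC) if 0 else cv2.copyMakeBorder(cv2.resize(t,(288,225)),0,159,0,0,cv2.BORDER_CONSTANT)])[...,::-1])
E
python3 c.py
```

```text
tin 0.64 [517.  201.2  87.2  84.5  90. ] 234
tin 0.64 [517.5 200.2  73.2  73.2  89.7] 228
tray 0.77 [490.4  93.9 322.4 159.1  89.5] 699
[ 0.4806 -0.1171  0.1972] [[0.302, 0.001, -0.953], [0.953, 0.009, 0.302], [0.009, -1.0, 0.002]]
0.56 4601 [0.00052946 0.03395324 0.05370443]
[ 509.6 -232.1   85.3   86.6   74.4] 3493
[ 508.9 -231.3   13.7   31.    72.6] 331
```

View pics/m1.png

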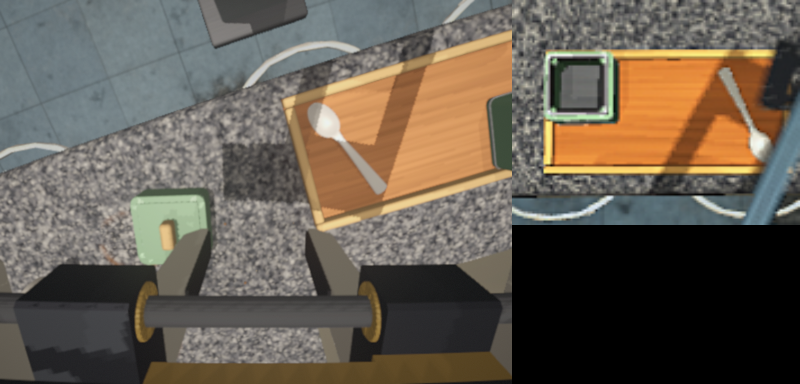

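The caddy sits square in the far left corner: the inset shows it touching both rims, at (0.517, 0.2005) measured against a target of (0.518, 0.201). The wrist view shows the cap knob at about pixel (167, 237), which fits its earlier pose. Next, the grasp.

Emit:
apply_moves([
  {"tx":1.2,"ty":-4.5,"tz":-1,"yaw":0.02},
  {"tx":2.4,"ty":-9,"tz":-3,"yaw":0.02},
  {"tx":2.84,"ty":-11.4,"tz":-6,"yaw":0.02},
  {"tx":2.84,"ty":-11.4,"tz":-10,"yaw":0.02},
  {"tx":2.84,"ty":-11.4,"tz":-13,"yaw":0.02},
])

```text
time_s: 8.45
tcp_pos: [0.5079, -0.2262, 0.0652]
tcp_rot: [[0.278, -0.001, -0.961], [0.96, 0.011, 0.278], [0.011, -1.0, 0.004]]
wrist_force: [-0.4, -0.2, 0.2]
opening: 0.0562
```

Emit:
apply_moves([
  {"tx":0,"ty":0,"tz":-1,"yaw":0},
  {"tx":0,"ty":0,"tz":-2,"yaw":0},
  {"tx":0,"ty":0,"tz":-2.6,"yaw":0},
  {"tx":0,"ty":0,"tz":-2.9,"yaw":0},
  {"tx":0,"ty":0,"tz":-3.0,"yaw":0},
])

```text
time_s: 8.95
tcp_pos: [0.5086, -0.2263, 0.0361]
tcp_rot: [[0.278, 0.0, -0.961], [0.961, 0.01, 0.278], [0.01, -1.0, 0.003]]
wrist_force: [-0.3, 0.2, 0.4]
opening: 0.0557
```

Emit:
apply_moves([
  {"tx":0,"ty":-0.5,"tz":0,"yaw":0},
  {"tx":0,"ty":-0.5,"tz":0,"yaw":0},
  {"tx":0,"ty":-0.5,"tz":0,"yaw":0},
  {"tx":0,"ty":-0.5,"tz":0,"yaw":0},
  {"tx":0,"ty":-0.5,"tz":0,"yaw":0},
], hand=0, grip_force=45)

```text
time_s: 9.45
tcp_pos: [0.5085, -0.2314, 0.0362]
tcp_rot: [[0.278, 0.0, -0.961], [0.961, 0.01, 0.278], [0.01, -1.0, 0.003]]
wrist_force: [1.4, -0.8, 0.2]
opening: 0.0202
```

Emit:
apply_moves([
  {"tx":0,"ty":0,"tz":0,"yaw":0},
  {"tx":0,"ty":0,"tz":0,"yaw":0},
  {"tx":0,"ty":0,"tz":0,"yaw":0},
  {"tx":0,"ty":0,"tz":0,"yaw":0},
  {"tx":0,"ty":0,"tz":0,"yaw":0},
])

```text
time_s: 9.95
tcp_pos: [0.5086, -0.2314, 0.0362]
tcp_rot: [[0.278, 0.001, -0.961], [0.961, 0.01, 0.278], [0.01, -1.0, 0.002]]
wrist_force: [-0.2, -0.7, -0.1]
opening: 0.0133
```

Emit:
apply_moves([
  {"tx":0,"ty":0,"tz":2,"yaw":0},
  {"tx":0,"ty":0,"tz":5,"yaw":0},
  {"tx":0,"ty":0,"tz":9,"yaw":0},
  {"tx":0,"ty":2,"tz":13,"yaw":0},
  {"tx":0,"ty":5,"tz":17,"yaw":0.05},
])

```text
time_s: 10.45
tcp_pos: [0.5081, -0.1818, 0.207]
tcp_rot: [[0.231, -0.001, -0.973], [0.973, 0.011, 0.231], [0.01, -1.0, 0.003]]
wrist_force: [0.3, 0.7, -2.3]
opening: 0.0136
```

Emit:
apply_moves([
  {"tx":0,"ty":4,"tz":0,"yaw":0.05},
  {"tx":0,"ty":8,"tz":0,"yaw":0.1},
  {"tx":0,"ty":12,"tz":0,"yaw":0.15},
  {"tx":0,"ty":16,"tz":0,"yaw":0.2},
  {"tx":0,"ty":20,"tz":0,"yaw":0.23},
])

```text
time_s: 10.95
tcp_pos: [0.5074, 0.0199, 0.2066]
tcp_rot: [[0.002, -0.004, -1.0], [1.0, 0.01, 0.002], [0.01, -1.0, 0.004]]
wrist_force: [0.6, 1.0, -1.9]
opening: 0.0138
```

Emit:
apply_moves([
  {"tx":0,"ty":4,"tz":0,"yaw":0},
  {"tx":0.5,"ty":8,"tz":0,"yaw":0},
  {"tx":0.8,"ty":12,"tz":0,"yaw":0},
  {"tx":0.8,"ty":15,"tz":0,"yaw":0},
  {"tx":0.8,"ty":17,"tz":0,"yaw":0},
])

```text
time_s: 11.45
tcp_pos: [0.5145, 0.1923, 0.2059]
tcp_rot: [[-0.0, -0.006, -1.0], [1.0, 0.011, -0.0], [0.011, -1.0, 0.006]]
wrist_force: [0.9, -0.4, -2.4]
opening: 0.0132
```

```bash
cat > d.py <<'E'
from h import *
from c0 import flat
n=sys.argv[1]
st=ctrl.get_state();w=ctrl.snapshot('wrist');s=ctrl.snapshot('scene');save(w,'w.png')
t=np.array(st['tcp_pos']);print('tcp',np.round(t,4))
for nm,p,C in [('wrist',w,cloud(w,st)),('scene',s,cloud(s))]:
    for o in ['cap','tin']:
        rr=ctrl.regions_of(p,o)
        if not rr: print(nm,o,'none');continue
        P=C[rr[0]['mask']];P=P[~np.isnan(P[:,0])]
        print(nm,o,round(rr[0]['score'],2),len(P),np.round(np.percentile(P,[1,50,99],axis=0),4).tolist())
        bs=[(t[2]-.010,t[2]+.004),(t[2]-.03,t[2]-.006),(t[2]+.008,t[2]+.02)] if o=='cap' else [(.075,.094),(.097,.11)]
        for b in bs:
            try: print('   ',np.round(b,3),*flat(rect(P,*b)))
            except Exception: pass
a=s['color'][120:260,150:290]
cv2.imwrite(f'pics/{n}.png',np.hstack([w['color'],cv2.copyMakeBorder(cv2.resize(a,(288,288),interpolation=cv2.INTER_CUBIC),0,96,0,0,cv2.BORDER_CONSTANT)])[...,::-1])
E
cat > c0.py <<'E'
import numpy as np
def flat(r): return np.round(np.array(sum([list(x) if hasattr(x,'__len__') else [x] for x in r[0]],[])),1),r[1]
E
python3 d.py m2
```

```text
tcp [0.5145 0.1923 0.2059]
wrist cap 0.9 13059 [[0.4731, 0.1501, 0.1707], [0.4942, 0.1918, 0.204], [0.5486, 0.2336, 0.2239]]
    [0.196 0.21 ] [5.128e+02 1.921e+02 7.970e+01 8.580e+01 3.000e-01] 10506
    [0.176 0.2  ] [474.3 190.6   4.3  79.6   1.6] 968
    [0.214 0.226] [510.7 195.5  34.4  35.9  31.6] 1386
wrist tin 0.95 1762 [[0.4765, 0.1593, 0.0078], [0.4789, 0.2007, 0.087], [0.4872, 0.2418, 0.1046]]
    [0.075 0.094] [482.2 200.6  84.9  11.8  89.1] 764
    [0.097 0.11 ] [483.6 200.5  73.4   3.9  89.9] 358
scene cap 0.58 515 [[0.4731, 0.1478, 0.1702], [0.4989, 0.1582, 0.1935], [0.556, 0.2285, 0.2134]]
    [0.196 0.21 ] [516.8 189.   89.6  82.8   2.7] 218
    [0.176 0.2  ] [496.5 170.7  58.2 109.6  47.6] 274
    [0.214 0.226] [502.1 190.9  10.8   4.8  80.2] 5
scene tin 0.94 1176 [[0.4757, 0.1545, 0.0002], [0.5033, 0.1636, 0.0646], [0.6384, 0.2673, 0.1035]]
    [0.075 0.094] [518.3 194.9  87.6  88.9   1.4] 297
    [0.097 0.11 ] [520.3 198.9  81.5  76.5  88. ] 145
```

View pics/m2.png

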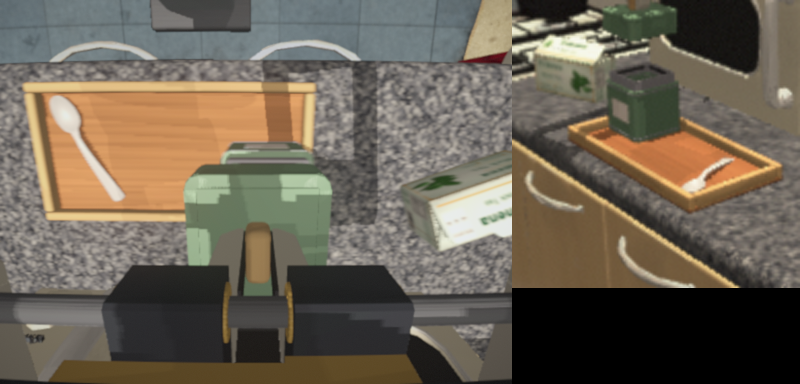

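Cap held level with its knob gripped (wrist view: cap at about (258, 220), caddy edge just beyond it at (268, 152)). The cap needs about +3.5 mm in x and +8.3 mm in y.

Emit:
apply_moves([
  {"tx":0.2,"ty":0.5,"tz":0,"yaw":0},
  {"tx":0.35,"ty":0.83,"tz":-1.5,"yaw":0},
  {"tx":0.35,"ty":0.83,"tz":-3,"yaw":0},
  {"tx":0.35,"ty":0.83,"tz":-4,"yaw":0},
  {"tx":0.35,"ty":0.83,"tz":-4.8,"yaw":0},
])

```text
time_s: 12.25
tcp_pos: [0.5187, 0.1968, 0.1575]
tcp_rot: [[0.003, -0.006, -1.0], [1.0, 0.01, 0.003], [0.01, -1.0, 0.006]]
wrist_force: [-0.1, 0.8, -2.5]
opening: 0.0137
```

```bash
python3 d.py m3
```

```text
tcp [0.5187 0.1968 0.1575]
wrist cap 0.9 13006 [[0.4773, 0.1549, 0.1244], [0.4983, 0.1964, 0.1556], [0.5523, 0.2381, 0.1754]]
    [0.147 0.161] [517.1 196.6  85.7  80.   90. ] 10522
    [0.127 0.151] [479.  196.8  80.4   3.8  89.8] 966
    [0.165 0.177] [519.3 196.4  14.1  31.4  89.9] 1378
wrist tin 0.72 1879 [[0.4762, 0.1607, 0.014], [0.4774, 0.2002, 0.0852], [0.4834, 0.2407, 0.0923]]
    [0.075 0.094] [480.2 201.2  85.2   8.6  88.8] 1088
    [0.097 0.11 ] [0. 0. 0. 0. 0.] 0
scene cap 0.9 592 [[0.4765, 0.15, -0.0193], [0.505, 0.1661, 0.1432], [0.7867, 0.7453, 0.1678]]
    [0.147 0.161] [519.9 194.7  87.8  92.    1.7] 237
    [0.127 0.151] [499.7 173.8  57.4 111.2  46.8] 265
    [0.165 0.177] [507.  192.3   6.3  11.8  13.7] 11
scene tin 0.65 1128 [[0.4755, 0.1536, 0.0072], [0.4979, 0.1627, 0.0612], [0.5603, 0.3527, 0.1037]]
    [0.075 0.094] [518.2 195.6  88.5  85.9  88.9] 283
    [0.097 0.11 ] [518.9 199.1  74.7  79.2   0.8] 99
```

Emit:
apply_moves([
  {"tx":-0.1,"ty":0.2,"tz":0,"yaw":0},
  {"tx":-0.1,"ty":0.4,"tz":-0.3,"yaw":0},
  {"tx":-0.1,"ty":0.4,"tz":-0.6,"yaw":0},
  {"tx":-0.1,"ty":0.4,"tz":-1.0,"yaw":0},
  {"tx":-0.1,"ty":0.4,"tz":-1.3,"yaw":0},
])

```text
time_s: 13.05
tcp_pos: [0.518, 0.2013, 0.1454]
tcp_rot: [[0.002, -0.004, -1.0], [1.0, 0.01, 0.002], [0.01, -1.0, 0.004]]
wrist_force: [0.4, 0.3, -2.3]
opening: 0.0135
```

Emit:
apply_moves([
  {"tx":0,"ty":0,"tz":-0.3,"yaw":0},
  {"tx":0,"ty":0,"tz":-0.6,"yaw":0},
  {"tx":0,"ty":0,"tz":-0.9,"yaw":0},
  {"tx":0,"ty":0,"tz":-1.1,"yaw":0},
  {"tx":0,"ty":0,"tz":-1.3,"yaw":0},
])

```text
time_s: 13.55
tcp_pos: [0.5181, 0.2012, 0.1327]
tcp_rot: [[0.002, -0.004, -1.0], [1.0, 0.01, 0.002], [0.01, -1.0, 0.004]]
wrist_force: [-2.2, -0.4, 6.1]
opening: 0.0138
```

Emit:
apply_moves([
  {"tx":0,"ty":0,"tz":-0.2,"yaw":0},
  {"tx":0,"ty":0,"tz":-0.4,"yaw":0},
  {"tx":0,"ty":0,"tz":-0.6,"yaw":0},
  {"tx":0,"ty":0,"tz":-0.75,"yaw":0},
  {"tx":0,"ty":0,"tz":-0.8,"yaw":0},
])

```text
time_s: 14.05
tcp_pos: [0.518, 0.2012, 0.1253]
tcp_rot: [[0.002, -0.004, -1.0], [1.0, 0.01, 0.002], [0.01, -1.0, 0.004]]
wrist_force: [-3.4, -0.6, 8.8]
opening: 0.0135
```

Emit:
apply_moves([
  {"tx":0,"ty":0,"tz":-0.1,"yaw":0},
  {"tx":0,"ty":0,"tz":-0.2,"yaw":0},
  {"tx":0,"ty":0,"tz":-0.3,"yaw":0},
  {"tx":0,"ty":0,"tz":-0.3,"yaw":0},
  {"tx":0,"ty":0,"tz":-0.3,"yaw":0},
])

```text
time_s: 14.55
tcp_pos: [0.5181, 0.2012, 0.1252]
tcp_rot: [[0.002, -0.002, -1.0], [1.0, 0.01, 0.002], [0.01, -1.0, 0.002]]
wrist_force: [-7.5, -2.0, 20.3]
opening: 0.014
```

Emit:
apply_moves([
  {"tx":0.05,"ty":0,"tz":-0.2,"yaw":0},
  {"tx":0.05,"ty":0,"tz":-0.35,"yaw":0},
  {"tx":0.05,"ty":0,"tz":-0.4,"yaw":0},
  {"tx":0.05,"ty":0,"tz":-0.4,"yaw":0},
  {"tx":0.05,"ty":0,"tz":-0.4,"yaw":0},
])

```text
time_s: 15.05
tcp_pos: [0.5183, 0.2013, 0.1252]
tcp_rot: [[0.001, -0.001, -1.0], [1.0, 0.01, 0.001], [0.01, -1.0, 0.001]]
wrist_force: [-10.9, -2.7, 29.5]
opening: 0.0138
```

```bash
python3 d.py m4
```

```text
tcp [0.5183 0.2013 0.1252]
wrist cap 0.98 12904 [[0.4768, 0.1596, 0.0938], [0.4979, 0.2011, 0.1233], [0.5516, 0.2425, 0.1433]]
    [0.115 0.129] [5.166e+02 2.010e+02 7.990e+01 8.560e+01 1.000e-01] 10492
    [0.095 0.119] [477.8 201.2  76.6   2.4  89.7] 957
    [0.133 0.145] [518.9 201.3  31.5  14.3   0. ] 1368
wrist tin 0.82 1568 [[0.4759, 0.1621, 0.0133], [0.4768, 0.1998, 0.0596], [0.4782, 0.2372, 0.0883]]
    [0.075 0.094] [477.  199.2   3.1  76.8   1.1] 419
    [0.097 0.11 ] [0. 0. 0. 0. 0.] 0
scene cap 0.65 514 [[0.476, 0.1538, 0.09], [0.4996, 0.1688, 0.1142], [0.5565, 0.2388, 0.1372]]
    [0.115 0.129] [517.3 198.7  89.9  81.8  89. ] 233
    [0.095 0.119] [498.1 181.4  60.1 111.9  42.9] 250
    [0.133 0.145] [507.4 195.7   5.   11.6   8.9] 9
scene tin 0.83 815 [[0.4759, 0.1535, 0.0091], [0.4939, 0.1598, 0.0489], [0.5576, 0.234, 0.0874]]
    [0.075 0.094] [500.5 174.9  54.7 109.2  49.2] 141
    [0.097 0.11 ] [0. 0. 0. 0. 0.] 0
```

View pics/m4.png

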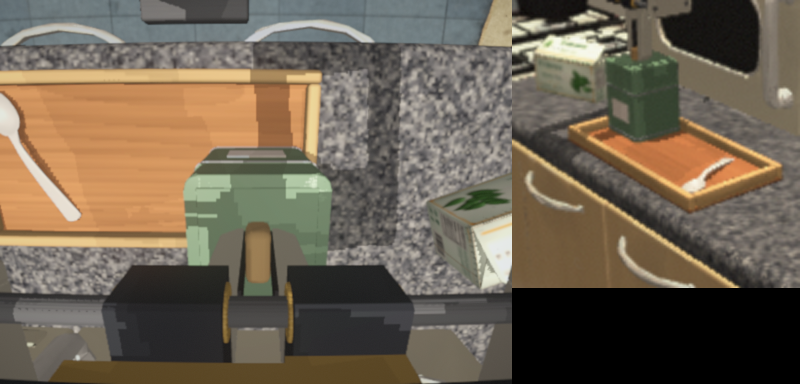

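Cap top reads z = 0.1233 (0.123 when fully home), and the press is stiff at 30 N, so it is home. Now I relieve the force and lift straight up.

Emit:
apply_moves([
  {"tx":0,"ty":0,"tz":0,"yaw":0},
  {"tx":0,"ty":0,"tz":0,"yaw":0},
  {"tx":0,"ty":0,"tz":0.1,"yaw":0},
  {"tx":0,"ty":0,"tz":0.2,"yaw":0},
  {"tx":0,"ty":0,"tz":0.3,"yaw":0},
])

```text
time_s: 15.85
tcp_pos: [0.5178, 0.2011, 0.1273]
tcp_rot: [[0.001, -0.002, -1.0], [1.0, 0.009, 0.001], [0.009, -1.0, 0.002]]
wrist_force: [-0.1, 0.4, -4.2]
opening: 0.0137
```

Emit:
apply_moves([
  {"tx":0,"ty":0,"tz":0.3,"yaw":0},
  {"tx":0,"ty":0,"tz":0.6,"yaw":0},
  {"tx":0,"ty":0,"tz":1.0,"yaw":0},
  {"tx":0,"ty":0,"tz":1.5,"yaw":0},
  {"tx":0,"ty":0,"tz":2.0,"yaw":0},
])

```text
time_s: 16.35
tcp_pos: [0.518, 0.2012, 0.148]
tcp_rot: [[0.001, -0.002, -1.0], [1.0, 0.009, 0.001], [0.009, -1.0, 0.002]]
wrist_force: [-0.3, -0.1, -1.1]
opening: 0.0135
```

Emit:
apply_moves([
  {"tx":0,"ty":0,"tz":1,"yaw":0},
  {"tx":0,"ty":0,"tz":2.2,"yaw":0},
  {"tx":0,"ty":0,"tz":3.4,"yaw":0},
  {"tx":0,"ty":0,"tz":4.6,"yaw":0},
  {"tx":0,"ty":0,"tz":5.5,"yaw":0},
])

```text
time_s: 16.85
tcp_pos: [0.5184, 0.2013, 0.2047]
tcp_rot: [[0.001, -0.0, -1.0], [1.0, 0.01, 0.001], [0.01, -1.0, 0.0]]
wrist_force: [-0.3, -0.5, -1.7]
opening: 0.0138
```

```bash
python3 d.py m5; cat > e.py <<'E'
from h import *
from c0 import flat
s=ctrl.snapshot('scene');C=cloud(s)
for o in ['inner_lid','tin']:
    for r in ctrl.regions_of(s,o)[:2]:
        P=C[r['mask']];P=P[~np.isnan(P[:,0])];print(o,round(r['score'],2),len(P),np.round(np.percentile(P,[2,50,98],axis=0),4).tolist())
E
python3 e.py
```

```text
tcp [0.5184 0.2013 0.2047]
wrist cap 0.74 12913 [[0.4771, 0.1595, 0.1715], [0.498, 0.2009, 0.2027], [0.552, 0.2427, 0.2227]]
    [0.195 0.209] [5.169e+02 2.010e+02 8.010e+01 8.550e+01 2.000e-01] 10459
    [0.175 0.199] [478.7 201.7  81.1   4.3  89.4] 947
    [0.213 0.225] [520.3 203.9  26.4  32.1  72.2] 1359
wrist tin 0.74 1451 [[0.4766, 0.1589, 0.0143], [0.4784, 0.2001, 0.0867], [0.4911, 0.242, 0.1022]]
    [0.075 0.094] [484.8 200.5  85.   15.9  90. ] 813
    [0.097 0.11 ] [482.7 201.3  73.9   2.4  88.6] 80
scene cap 0.8 545 [[0.4773, 0.1548, 0.0265], [0.5047, 0.1698, 0.1952], [0.9292, 0.9049, 0.2209]]
    [0.195 0.209] [520.2 196.6  89.1  89.5  84. ] 244
    [0.175 0.199] [499.2 179.7  55.1 108.   43.8] 268
    [0.213 0.225] [511.6 197.7  14.9  44.7  15.2] 22
scene tin 0.84 938 [[0.4759, 0.1536, 0.0093], [0.4947, 0.1608, 0.0569], [0.557, 0.2308, 0.1004]]
    [0.075 0.094] [504.2 176.4  61.8 106.   50.2] 217
    [0.097 0.11 ] [501.3 175.2  45.9  89.5  47.4] 40
inner_lid 0.59 92 [[0.4385, -0.0338, 0.0067], [0.4636, -0.0153, 0.0134], [0.536, 0.0201, 0.0199]]
inner_lid 0.45 193 [[0.4829, 0.1635, 0.0851], [0.5161, 0.1924, 0.1063], [0.5791, 0.2846, 0.1165]]
tin 0.77 996 [[0.476, 0.1538, 0.0097], [0.4936, 0.161, 0.0571], [0.5565, 0.2319, 0.1015]]
```

View pics/m5.png

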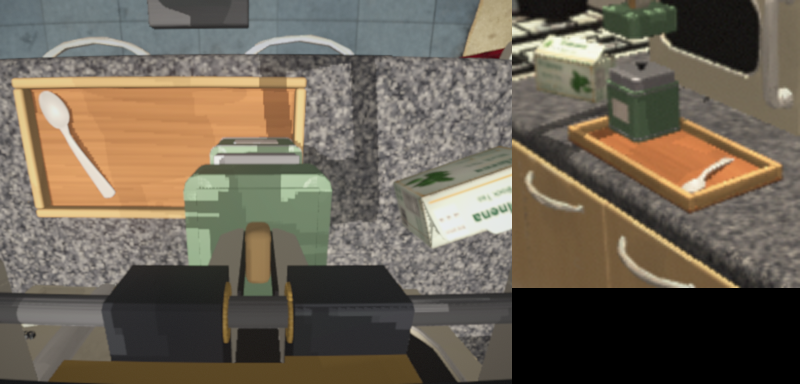

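The scene view shows the aluminium inner lid seated flat on the caddy, black knob at about (643, 66), with the cap alone in the gripper above it. The lid's top reads about 0.106 (0.107 expected), and the caddy is still in its corner. I let it settle and hand in.

Emit:
apply_moves([
  {"tx":0,"ty":0,"tz":0,"yaw":0},
  {"tx":0,"ty":0,"tz":0,"yaw":0},
  {"tx":0,"ty":0,"tz":0,"yaw":0},
  {"tx":0,"ty":0,"tz":0,"yaw":0},
  {"tx":0,"ty":0,"tz":0,"yaw":0},
])

```text
time_s: 17.8
tcp_pos: [0.5176, 0.2011, 0.2024]
tcp_rot: [[0.001, -0.003, -1.0], [1.0, 0.009, 0.001], [0.009, -1.0, 0.003]]
wrist_force: [0.2, 0.3, -1.7]
opening: 0.0137
```

```bash
python3 -c "
from cell import ctrl
s=ctrl.get_state();print(s['opening'],s['tcp_pos'],abs(s['qvel']).max() if hasattr(s['qvel'],'max') else s['qvel']);print(ctrl.hand_in())"
```

```text
0.013736422655263095 [0.51763579 0.20114191 0.20237855] 0.0019480555726963573
the job is handed in; nothing more can be done
None
```

The job is done and handed in at about 18 s; the hand-in gives no verdict, so success isn't confirmed. I pushed the caddy into the far left corner, picked up the nested lids by the knob, pressed them home and lifted the cap off alone.

- **Caddy:** it measured (0.517, 0.2005), against (0.518, 0.201) expected, square within about 0.5°. It was still there after the cap came off.
- **Pressing home:** the lids met a stiff stop at about 30 N. The cap's top read z = 0.1233 (0.123 when home).
- **Inner lid:** the last picture shows it seated flat on the caddy, with its surface at about 0.106 m (0.107 expected). The network's best "inner lid" match was really the spoon, so I used its second match and the picture.
- **Cap:** it is held level about 60 mm above the caddy's rim. The fingers are 13.7 mm apart on the 14 mm knob, and the arm is still.
- **Other things:** the mug, spoon and tea box were not touched. I judged this from the pictures and paths, without measuring them again at the end.

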